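Thread the punch rod through head and base

TASK

Put the bench punch together: seat the loose aluminium bridge (the head) fully home on the two pegs of the grey base, then draw the black-knobbed rod out of the wooden block and thread it from above down through the bushing in the head and on into the bushing in the base. Finish while still holding the rod upright by its knob, spanning both bushings, with the knob's underside hanging about 1 to 2 cm clear above the head, ready for a clip to be fitted: do not let go of it and do not rest it on the head. Leave the other things on the bench where they are.

Things in the scene. Friction and masses are not known exactly. Their poses are not given: they have to be found in the camera images.
- base: Base of a bench hole punch, FIXED: grey plate 80 (x) x 150 (y) x 14 mm thick, origin at the centre of its underside on the table, z up. On the plate stand two steel alignment pegs at y = +50 and -50 mm (x = 0) and, in the middle, the lower bushing.
- base_peg (a point): Top centre of the peg at y = +50 mm (its twin is at -50 mm). Pegs are 12 mm across and 22 mm tall above the plate, tops 36 mm above the table; the top 6 mm taper to 6 mm across.
- base_bush (a point): Centre of the mouth of the lower bushing, 44 mm above the table: an upright hole 15 mm across in the middle of a steel block 40 x 40 mm, open right down to the table.
- head: Head of the punch, LOOSE, 0.25 to 0.46 kg: an aluminium bridge standing on two feet, origin midway between the feet at their undersides, z up. Legs 30 x 30 mm at y = +50 and -50 mm. Across them a bar 34 (x) x 130 (y) mm, 66 to 84 mm above the origin, free space below; grip it over its middle, closing along x. Seated, its origin is 14 mm above the base's. Either way round will do.
- head_foot (a point): Centre of the underside of the foot at y = +50 mm, at the mouth of its peg hole (its twin is at -50 mm): an upright hole from below, 13.5 mm across, 26 mm deep.
- head_bush (a point): Centre of the upper mouth of the upper bushing: an upright hole 15 mm across through the middle of the 18 mm thick bar; 84 mm above the head's origin, 98 mm above the table when the head is seated.
- rod: Punch rod, LOOSE, 0.09 to 0.16 kg: round steel, 12 mm across, 96 mm long, the lowest 6 mm tapered to 8 mm, with a round black knob 26 mm across and 36 mm tall on top (96 to 132 mm from the tip). Origin at the tip's centre, z along the rod to the knob. Starts upright in the wooden block, tip 10 mm and knob 106 to 142 mm above the table. Grip the knob.
- rod_collar (a point): Centre of the knob's underside, 96 mm above the rod's tip.
- holder: Wooden tool block, FIXED, 70 x 70 mm, 50 mm tall, origin at the centre of its underside; in its middle an upright hole 13.2 mm across and 40 mm deep in which the rod starts.
- brush: Bystander, loose: flat paint brush 170 mm long lying along x between the places; origin on its underside.
- screwdriver: Bystander, loose: screwdriver 170 mm long lying along x; origin on its underside.
- glue: Bystander, loose: white glue bottle, 36 mm across, 100 mm tall; origin on its underside.
- mug: Bystander, loose: white mug, 76 mm across, 85 mm tall; origin on its underside.
- tape: Bystander, loose: roll of tape lying flat, 90 mm across, 22 mm tall; origin on its underside.
- jar: Bystander, loose: small glass jar with steel cap, 56 mm across, 60 mm tall; origin on its underside.
- ruler: Bystander, loose: flat metal rule, 300 x 30 x 4 mm; origin on its underside.

How it is judged:
By the outcome, as a careful person would: the job done as asked, in the order asked, and still so for the second after the job is handed in, while the arm keeps its last pose, push and grip.
It also fails if it takes over 69 s, if anything falls off the work surface, if the arm or the gripper's body presses on something with over 40 N, if the wrist force passes 120 N, or if a joint passes its speed limit or range.

ROBOT

A 6-joint arm with a two-finger parallel gripper is mounted at the origin on the work surface. World frame = base frame: x ahead of the robot, y to its left, z up, the work surface at z = 0. Lengths are in m, angles in rad, forces in N, time in s.
With the tool pointing down it reaches from about 0.425 to 0.95 m from the base axis. Payload 3.5 kg.
Tool frame: the origin (TCP) lies at the centre of the arm's flange, where the gripper is bolted on; the fingertips stand 173 mm ahead of it and the grasp point (between the pads) lies 155 mm ahead of it; z points along the fingers, y is the direction in which the jaws open and shut (so a half turn about z gives the same grasp; the last joint's range is limited). The gripper opens to 85 mm and grips with 20 to 120 N. Pads are 22 mm wide; open, the fingers measure 114 mm over their backs; the gripper's body (76 mm by 85 mm) begins 54 mm behind the grasp point. The pads swing forward as they close: fully open they stand 13 mm farther back than shut.
Start: joints at [-1.459, 0.286, 1.577, -0, 1.279, -0.15], TCP at [0.175, -0.652, 0.405] pointing down, gripper open.
Joint ranges: [-2.77, 2.77], [-0.9, 2.22], [0.21, 2.48], [-1.53, 4.67], [0.24, 2.81], [-2.84, 2.84]. Speed limits (rad/s): [2.79, 2.79, 3.14, 3.14, 3.14, 3.14].

INTERFACE

Orientations are given as a unit quaternion [w, x, y, z].
In Python, from cell import r, solver, cams, job gives the robot as it stands. The module is installed in compiled form; this text tells all that it offers. Calls block until the motion is done:
- r.move_pose(position, orientation): joint-space move of the TCP to a pose.
- r.line_to(position, rotation=None, velocity=0.15, until_force=None): straight line of the TCP; rotation=None keeps the orientation; velocity is the mean speed in m/s. With until_force (N) it stops when the force on the tool has changed by that much, and returns True; else False.
- r.move_j(angles): joint-space move.
- r.open_gripper() and r.close_gripper(): open the fingers fully, or close them until they stop; the grip force is fixed at half the most.
- r.wait(seconds).
- solver.inverse_kinematics(position, orientation): joint angles nearest the present ones, or None.
- r.sense(): the state.
- cams.capture(name): name is "side" or "top" or "wrist"; returns (picture, depth): 480x640x3 uint8, red, green, blue; 480x640 float32, m along the optical axis (not along the pixel's ray), 0 where there is no reading.
- cams.get_calibration(name): a dict with "fovy" (degrees; the focal length in pixels is half the picture's height over the tangent of half this angle, whatever the lens; pixels are square), "cx", "cy" (the principal point, pixels), "distortion" ([k1, k2, p1, p2, k3] as OpenCV has them; the pictures are not rectified), "position" and "attitude" of the camera in the world. Camera axes: x right, y up, looking along -z (the intrinsics and any distortion apply to the point x, -y, -z); pixel columns grow to the right and rows downward; lengths in m; the calibration is good to about 2 mm. A picture is of the moment at which its call begins: read the wrist's pose just before it. get_calibration takes no time and is no camera call; for the wrist camera it gives the pose at the moment of the call.
A pose or a line that the arm cannot do raises r.MotionError and nothing moves.
- job.finish_job(): hands the job in, once; it reports no verdict.
The state is a dict: "time": time; "q": joint angles; "dq": joint speeds; "joint_torque": joint torques, N m; "tool_pos": TCP position; "eef_rot": TCP orientation; "ft_force": force on the tool from outside, world axes, zero at the start; "wrist_torque": the same for the moment, N m; "grip_width": finger opening in m.
Only numpy, scipy, OpenCV 4.12 (cv2) and the standard library are available. Lean on these libraries where they do the work, as an engineer would, in place of code of your own. Each camera call takes 0.05 s, during which the arm holds its last target. There are 200 camera calls.

## Working session

There is one attempt and no reset: what is moved stays moved. The work goes in short steps, each a Python script; the robot and the scene stay as the last script left them, time stands still between calls to the robot, and variables do not carry over. Pictures are saved under pics/ and viewed, about 8 in all and at most 12, crops included, and the job is handed in when it is done.

```bash
mkdir -p pics; cat > h.py <<'E'
import numpy as np, cv2
from cell import r, solver, cams, job
from scipy.spatial.transform import Rotation as R
def rotm(a):
    a=np.array(a,float)
    if a.shape==(3,3): return a
    return R.from_quat([a[1],a[2],a[3],a[0]]).as_matrix()
def K(c):
    f=240/np.tan(np.radians(c["fovy"])/2)
    return np.array([[f,0,c["cx"]],[0,f,c["cy"]],[0,0,1]])
def pts(c,uv,depth):   # pixels + depth along axis -> world
    uv=np.array(uv,float).reshape(-1,1,2)
    n=cv2.undistortPoints(uv,K(c),np.array(c["distortion"],float)).reshape(-1,2)
    d=np.asarray(depth,float).reshape(-1,1)
    p=np.hstack([n[:,:1],-n[:,1:],-np.ones((len(n),1))])*d
    return p@rotm(c["attitude"]).T+np.array(c["position"])
def ray(c,uv,z):       # pixels onto plane z
    p=pts(c,uv,np.ones(len(np.array(uv).reshape(-1,2))))
    o=np.array(c["position"]); d=p-o
    return o+d*((z-o[2])/d[:,2:])
def proj(c,P):
    q=(np.atleast_2d(P)-np.array(c["position"]))@rotm(c["attitude"])
    q=q*[1,-1,-1]
    return cv2.projectPoints(q.reshape(-1,1,3),np.zeros(3),np.zeros(3),K(c),np.array(c["distortion"],float))[0].reshape(-1,2)
def cloud(c,d):
    v,u=np.mgrid[0:480,0:640]
    P=pts(c,np.stack([u.ravel(),v.ravel()],1),d.ravel()).reshape(480,640,3)
    P[d==0]=np.nan
    return P
def snap(name,tag):
    c=cams.get_calibration(name); im,d=cams.capture(name)
    cv2.imwrite(f"pics/{tag}.png",im[:,:,::-1]); np.savez(f"pics/{tag}.npz",im=im,d=d)
    import pickle; pickle.dump(c,open(f"pics/{tag}.pkl","wb"))
    return c,im,d
def load(tag):
    import pickle; z=np.load(f"pics/{tag}.npz"); return pickle.load(open(f"pics/{tag}.pkl","rb")),z["im"],z["d"]
def down(yaw):  # tool z down, tool y axis (jaw) at yaw+90deg.. jaw dir = (-?)
    # jaw axis direction angle = yaw
    y=np.array([np.cos(yaw),np.sin(yaw),0]); z=np.array([0,0,-1.]); x=np.cross(y,z)
    q=R.from_matrix(np.stack([x,y,z],1)).as_quat(); return [q[3],q[0],q[1],q[2]]
E
python3 - <<'E'
from h import *
for n in("top","side"):
    c,im,d=snap(n,n+"0"); print(n,c,(d>0).mean())
s=r.sense(); print(s["tool_pos"],s["eef_rot"],s["ft_force"],s["grip_width"],s["time"])
E
```

```text
top {'fovy': 56.458484719912484, 'cx': 315.5588166893881, 'cy': 239.36713566871322, 'distortion': array([-0.10009706,  0.        ,  0.        ,  0.        ,  0.        ]), 'position': array([0.50964987, 0.01281339, 1.09190159]), 'attitude': array([-0.70604756, -0.01232336,  0.03080207,  0.70738688])} 0.9958528645833333
side {'fovy': 55.55629107927326, 'cx': 310.5573000925095, 'cy': 235.7664691110569, 'distortion': array([-0.01377772,  0.        ,  0.        ,  0.        ,  0.        ]), 'position': array([0.40884261, 0.60245994, 0.76267023]), 'attitude': array([-0.12136708, -0.05823393,  0.36071817,  0.92290912])} 0.9958756510416666
[ 0.17468907 -0.65177756  0.40347281] [-1.07321816e-03  9.91446351e-01  1.30510462e-01  1.89887392e-05] [-0.3393403  -0.06562608 -0.42730543] 0.08552632859881416 0.1
```

View pics/top0.png

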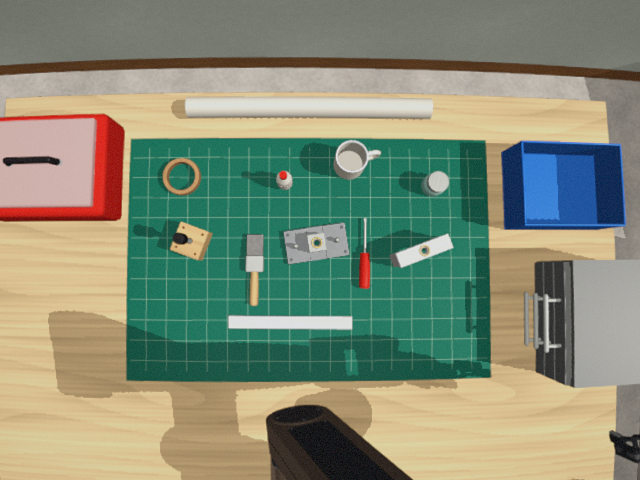

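View pics/side0.png

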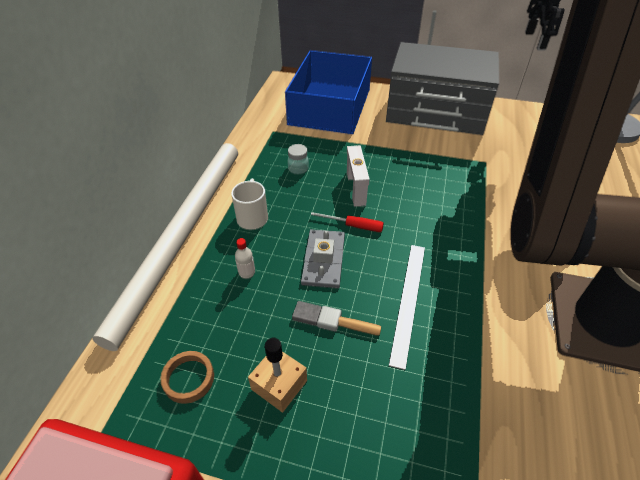

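The top view shows the base at px (317,243), head bar at (423,250), rod knob at (182,239) over the block at (191,240), and the screwdriver (364,255) between head and base. The side view agrees.

```bash
cat > m0.py <<'E'
from h import *
for tag in("top0","side0"):
    c,im,d=load(tag); P=cloud(c,d); X,Y,Z=P[...,0],P[...,1],P[...,2]
    hsv=cv2.cvtColor(im,cv2.COLOR_RGB2HSV)
    c0=ray(c,[[317,243],[423,250],[182,239]],0.05) if tag=="top0" else c0
    print(tag,"rough",c0.round(3).tolist())
    for nm,ctr,zlo,zhi,zp,rad in(("bar",c0[1],.07,.1,.084,.1),("plate",c0[0],.008,.022,.014,.11),("knob",c0[2],.12,.16,.142,.07),("block",c0[2],.042,.06,.05,.08)):
        m=(np.hypot(X-ctr[0],Y-ctr[1])<rad)&(Z>zlo)&(Z<zhi)
        m=m.astype(np.uint8); n,l,s,ce=cv2.connectedComponentsWithStats(m)
        if n<2: print(nm,"none"); continue
        k=1+np.argmax(s[1:,4]); v,u=np.nonzero(l==k)
        Q=ray(c,np.stack([u,v],1),zp)[:,:2]
        rc=cv2.minAreaRect((Q*1000).astype(np.float32)); 
        print(nm,len(u),"meanZ",np.nanmedian(Z[l==k]).round(4),"rect",np.round(rc[0],1),np.round(rc[1],1),round(rc[2],1))
E
python3 m0.py
```

```text
top0 rough [[0.565, -0.018, 0.05], [0.548, -0.268, 0.05], [0.574, 0.298, 0.05]]
bar 841 meanZ 0.0842 rect [ 545.9 -261. ] [ 35.2 132.8] 20.4
plate 1701 meanZ 0.014 rect [566.8 -16.3] [ 80.  149.6] 8.6
knob 135 meanZ 0.1412 rect [570.9 278.2] [25.8 28.1] 0.9
block 762 meanZ 0.0499 rect [570.7 280.8] [73.8 70.6] 70.1
side0 rough [[0.565, -0.018, 0.05], [0.548, -0.268, 0.05], [0.574, 0.298, 0.05]]
bar 600 meanZ 0.0838 rect [ 544. -253.] [ 37.3 149. ] 20.3
plate 1558 meanZ 0.0141 rect [565.7 -13.3] [ 80.  154.3] 8.7
knob 298 meanZ 0.141 rect [567.7 287.7] [24.3 35.7] 19.3
block 1493 meanZ 0.0498 rect [569.7 284.3] [72.6 72.9] 69.3
```

```bash
python3 - <<'E'
from h import *
for nm,p,a in(("head",(.546,-.261),20.4),("base",(.567,-.016),8.6),("rod",(.571,.279),8.6),("rod",(.571,.279),35)):
  for k in(0,180):
    q=solver.inverse_kinematics([*p,.35],down(np.radians(a+k))); print(nm,a+k,None if q is None else np.round(q,2))
r.move_pose([.546,-.261,.36],down(np.radians(20.4)))
print(r.sense()["time"],r.sense()["tool_pos"])
r.wait(.2)
c,im,d=snap("wrist","w_head"); print(c,r.sense()["tool_pos"])
E
```

```text
head 20.4 [-0.61  0.18  1.8  -0.    1.16 -0.97]
head 200.4 [-0.61  0.18  1.8  -0.    1.16  2.17]
base 8.6 [-0.21  0.1   1.89 -0.    1.15 -0.36]
base 188.6 [-0.21  0.1   1.89 -0.    1.15  2.78]
rod 8.6 [ 0.3   0.25  1.73 -0.    1.17  0.14]
rod 188.6 None
rod 35 [ 0.3   0.25  1.73 -0.    1.17 -0.32]
rod 215 [ 0.3   0.25  1.73 -0.    1.17  2.83]
2.05 [ 0.54573055 -0.26197227  0.36019517]
{'fovy': 68.43630980502014, 'cx': 316.4587243078627, 'cy': 238.00926625377141, 'distortion': array([-0.01629943,  0.        ,  0.        ,  0.        ,  0.        ]), 'position': array([ 0.51684932, -0.1850646 ,  0.32918126]), 'attitude': array([ 0.97169327, -0.15716774, -0.02749555,  0.17422539])} [ 0.54575417 -0.26166689  0.35999662]
```

View pics/w_head.png

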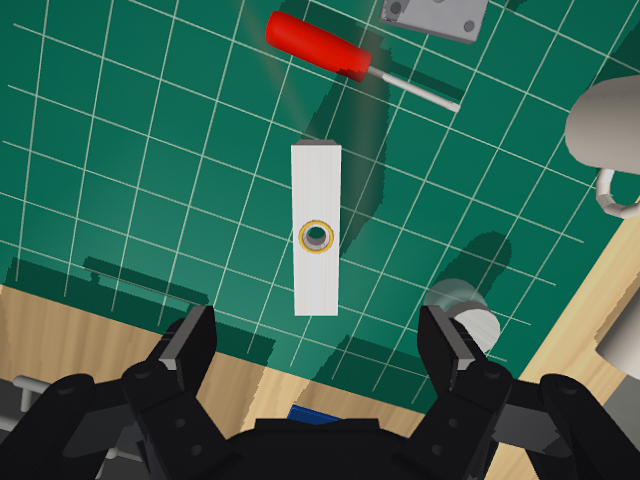

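Wrist view: bar upright in the picture, centred (316,230), bushing at (316,236), screwdriver above it. Measure the head, then look at the base from near.

```bash
cat > mw.py <<'E'
from h import *
def rect(tag,zlo,zhi,zp,ctr,rad,pr=True):
    c,im,d=load(tag); P=cloud(c,d)
    m=((np.hypot(P[...,0]-ctr[0],P[...,1]-ctr[1])<rad)&(P[...,2]>zlo)&(P[...,2]<zhi)).astype(np.uint8)
    m=cv2.morphologyEx(m,cv2.MORPH_OPEN,np.ones((3,3)))
    n,l,s,ce=cv2.connectedComponentsWithStats(m); k=1+np.argmax(s[1:,4]); v,u=np.nonzero(l==k)
    Q=ray(c,np.stack([u,v],1),zp)[:,:2]; rc=cv2.minAreaRect((Q*1000).astype(np.float32))
    print(tag,len(u),"Z",np.nanmedian(P[...,2][l==k]).round(4),"rect",np.round(rc[0],1),np.round(rc[1],1),round(rc[2],2)); return rc
def hole(tag,zp,ctr,rad=.02):  # bushing: brass-ring centroid
    c,im,d=load(tag); hsv=cv2.cvtColor(im,cv2.COLOR_RGB2HSV)
    v,u=np.mgrid[0:480,0:640]; W=ray(c,np.stack([u.ravel(),v.ravel()],1),zp).reshape(480,640,3)
    m=(np.hypot(W[...,0]-ctr[0],W[...,1]-ctr[1])<rad)&(hsv[...,1]>90)&(hsv[...,0]>12)&(hsv[...,0]<35)
    vv,uu=np.nonzero(m)
    if len(vv)<6: print(tag,"no ring",len(vv)); return
    e=cv2.fitEllipse(cv2.convexHull(np.stack([uu,vv],1).astype(np.float32)))
    print(tag,"ring",len(vv),np.round(e,1) if 0 else np.round(e[0],1),np.round(e[1],1),"->",(ray(c,[e[0]],zp)[0]*1000).round(1))
E
python3 - <<'E'
from mw import *
rect("w_head",.075,.095,.084,(.546,-.261),.1); hole("w_head",.084,(.546,-.261)); hole("top0",.084,(.546,-.261))
r.move_pose([.567,-.016,.36],down(np.radians(8.6))); r.wait(.2)
snap("wrist","w_base"); print(r.sense()["time"],r.sense()["tool_pos"])
rect("w_base",.008,.022,.014,(.567,-.016),.11); hole("w_base",.044,(.567,-.016)); hole("top0",.044,(.567,-.016))
E
```

```text
w_head 7669 Z 0.0839 rect [ 543.8 -260.3] [ 34.  129.2] 20.32
w_head ring 338 [315.7 236.6] [32.4 34.8] -> [ 543.9 -260.7   84. ]
top0 ring 9 [424.1 250.2] [ 9.5 10.3] -> [ 546.  -261.7   84. ]
3.5167 [ 0.56713862 -0.01720302  0.35997087]
w_base 10953 Z 0.014 rect [564.6 -14.4] [ 80.  147.5] 8.53
w_base ring 281 [315.1 220.3] [29.  30.3] -> [564.6 -14.9  44. ]
top0 ring 29 [316.3 242.2] [ 9.8 10.2] -> [566.9 -16.4  44. ]
```

View pics/w_base.png

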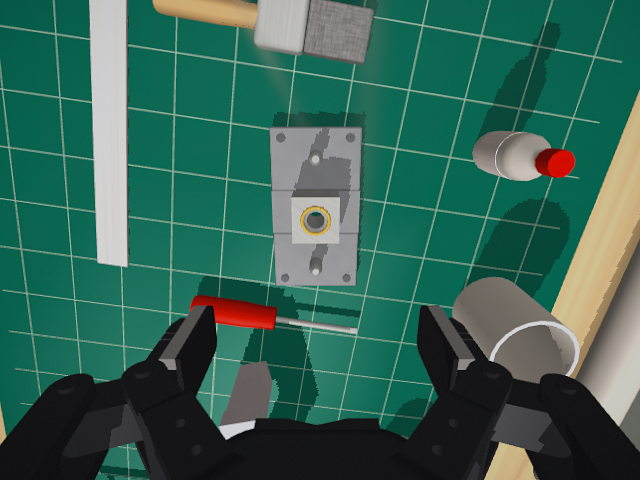

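Base at (316,206) in the wrist view with both pegs and the brass bushing at (315,220); the two cameras agree on head-to-base offset within 0.5 mm (absolute ones differ about 2 mm). Grasp the head and lift.

```bash
python3 - <<'E'
from h import *
q=down(np.radians(20.4)); x,y=.545,-.2608
r.move_pose([x,y,.29],q); r.line_to([x,y,.230],velocity=.1); r.wait(.3)
print([r.sense()["tool_pos"].round(4) for _ in range(3)],r.sense()["ft_force"])
r.close_gripper(); s=r.sense(); print(s["grip_width"],s["tool_pos"],s["ft_force"])
r.line_to([x,y,.300],velocity=.12); r.wait(.2)
s=r.sense(); print(s["time"],s["grip_width"],s["tool_pos"],s["ft_force"])
r.move_pose([.566,-.0155,.300],down(np.radians(8.5))); r.wait(.4)
s=r.sense(); print(s["time"],s["grip_width"],s["tool_pos"],s["ft_force"])
snap("top","t1"); snap("side","s1"); snap("wrist","w1")
E
python3 - <<'E'
import cv2,numpy as np
t=cv2.imread("pics/t1.png")[180:310,220:420]; s=cv2.imread("pics/s1.png")[140:340,230:430]
cv2.imwrite("pics/c1.png",np.vstack([cv2.resize(t,(520,338)),np.hstack([cv2.resize(s,(260,260)),cv2.resize(cv2.imread("pics/w1.png"),(260,260))])]))
E
```

```text
[array([ 0.5452, -0.261 ,  0.2307]), array([ 0.5452, -0.261 ,  0.2307]), array([ 0.5452, -0.261 ,  0.2307])] [-0.32015203 -0.9355364   0.38061431]
0.033544326760489365 [ 0.54506579 -0.26092517  0.2302215 ] [-0.39149952  0.04646972  1.47341131]
7.025 0.033455095591745976 [ 0.5446366  -0.26057113  0.29851702] [ 0.19385921  0.57821415 -4.54045833]
8.3917 0.033165384341221994 [ 0.56606948 -0.01618489  0.29997172] [-0.10681025 -0.06161616 -4.07857855]
```

View pics/c1.png

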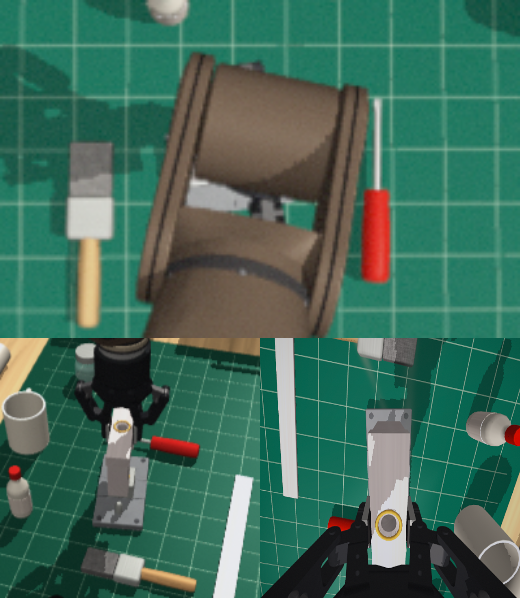

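The top view is hidden by the arm; side crop and wrist view show the bar level between the jaws with its brass ring visible above the base. Compare ring positions in side and wrist views.

```bash
python3 - <<'E'
from mw import *
s=r.sense(); print(s["tool_pos"],R.from_quat(np.roll(s["eef_rot"],-1)).as_matrix()[:,1:].round(4).tolist())
for t in("w1","s1"):
    c,im,d=load(t); P=cloud(c,d); m=(np.hypot(P[...,0]-.566,P[...,1]+.016)<.1)&(P[...,2]>.14)&(P[...,2]<.17)
    # top-face height: mode of Z histogram
    z=P[...,2][m]; h,e=np.histogram(z,60,(.14,.17)); k=h.argmax(); zt=(e[k]+e[k+1])/2; print(t,"ztop",zt,h[k],len(z))
    hole(t,.1535,(.566,-.016),.03); rect(t,zt-.004,zt+.004,.1535,(.566,-.016),.1)
hole("side0",.044,(.567,-.015)); hole("side0",.084,(.546,-.261)); hole("w_base",.044,(.567,-.016))
E
```

```text
[ 0.56599509 -0.01572862  0.29996695] [[0.9891, -0.0001], [0.1475, -0.0], [-0.0001, -1.0]]
w1 ztop 0.15375000000000003 6933 26212
w1 ring 1217 [316.4 345.1] [57.  66.5] -> [565.2 -15.9 153.5]
w1 22253 Z 0.1537 rect [563.3  -2.9] [ 47.  104.4] 8.46
s1 ztop 0.15425000000000003 115 913
s1 ring 40 [323.5 207.6] [ 8.9 12.8] -> [566.5 -16.9 153.5]
s1 661 Z 0.1539 rect [565.2  -4.3] [ 44.2 109.6] 14.36
side0 ring 44 [323.4 245.5] [ 9.2 11.4] -> [566.3 -16.2  44. ]
side0 ring 19 [357.4 161.6] [ 6. 10.] -> [ 545.3 -261.4   84. ]
w_base ring 281 [315.1 220.3] [29.  30.3] -> [564.6 -14.9  44. ]
```

```bash
python3 - <<'E'
from h import *
x,y=.5656,-.0148
r.line_to([x,y,.270],down(np.radians(8.5)),velocity=.1); r.wait(.2)
f0=r.sense()["ft_force"]
for z in(.262,.255,.249,.2425):
    hit=r.line_to([x,y,z],velocity=.03,until_force=15); s=r.sense()
    print(z,hit,s["tool_pos"].round(4),(s["ft_force"]-f0).round(1),s["wrist_torque"].round(2),round(s["time"],2))
    if hit: break
E
```

```text
0.262 False [ 0.5654 -0.0148  0.2616] [-0.1 -0.2 -1.5] [-0.   -0.02  0.  ] 9.61
0.255 False [ 0.5655 -0.0148  0.2547] [-1.6  0.9 -1.4] [ 0.01 -0.03 -0.02] 9.99
0.249 False [ 0.5655 -0.0148  0.2486] [-1.2 -0.4 -0.5] [ 0.07 -0.02 -0.03] 10.34
0.2425 True [ 0.5663 -0.0149  0.2442] [-1.3  0.9  7.4] [-0.05  0.14 -0.05] 10.62
```

Stopped at 0.2442, where full seating was expected. Release, retreat, and check.

```bash
python3 - <<'E'
from mw import *
r.open_gripper(); r.wait(.1); s=r.sense(); print(s["grip_width"],s["ft_force"].round(1))
x,y=.5656,-.0148
r.line_to([x,y,.36],velocity=.15); r.wait(.2)
snap("wrist","w2"); print(r.sense()["time"],r.sense()["tool_pos"])
rect("w2",.09,.11,.098,(x,y),.1); hole("w2",.098,(x,y))
c,im,d=load("w2"); P=cloud(c,d); m=(np.hypot(P[...,0]-x,P[...,1]-y)<.08)&(P[...,2]>.09)&(P[...,2]<.11)
A=np.c_[P[m][:,:2]-[x,y],np.ones(m.sum())]; print("plane",np.linalg.lstsq(A,P[m][:,2],rcond=None)[0].round(4))
q=down(np.radians(25)); r.move_pose([.570,.279,.40],q); r.wait(.2); snap("wrist","w3"); snap("top","t2"); snap("side","s2"); print(r.sense()["time"],r.sense()["tool_pos"])
for t in("t2","s2"): hole(t,.098,(x,y)); rect(t,.09,.11,.098,(x,y),.1)
# knob top: dark pixels z .135-.15
for t in("w3","top0","side0"):
    c,im,d=load(t); P=cloud(c,d); m=(np.hypot(P[...,0]-.570,P[...,1]-.28)<.03)&(P[...,2]>.139)&(P[...,2]<.147)
    v,u=np.nonzero(m); Q=ray(c,np.stack([u,v],1),.142)*1000
    e=cv2.minEnclosingCircle(Q[:,:2].astype(np.float32)); print(t,len(u),"knob",np.round(e[0],1),round(e[1],1),Q.mean(0).round(1))
for t in("w3","top0","side0"): rect(t,.042,.056,.05,(.570,.28),.06)
E
```

```text
0.08538327673661567 [0.2 0.7 0.2]
12.4583 [ 0.56541661 -0.01478732  0.35881723]
w2 8504 Z 0.0979 rect [565.4 -14.4] [ 34.  129.1] 8.4
w2 ring 405 [319.8 246.6] [34.1 36.8] -> [565.4 -14.9  98. ]
plane [-0.0026  0.0018  0.0979]
13.95 [0.57027276 0.27818901 0.39995889]
t2 ring 21 [316.9 240.6] [10.1 10.6] -> [567.6 -16.3  98. ]
t2 855 Z 0.0979 rect [567.4 -16. ] [ 34.2 129.8] 8.44
s2 ring 39 [323.2 228.1] [ 8.6 12. ] -> [566.6 -15.2  98. ]
s2 591 Z 0.098 rect [564.2   1.2] [ 34.5 106.3] 8.48
w3 1047 knob [568.8 283.7] 12.9 [568.8 283.8 142. ]
top0 98 knob [571.3 282.1] 12.4 [571.6 281.5 142. ]
side0 192 knob [570.2 283.2] 13.0 [570.1 283.3 142. ]
w3 4285 Z 0.05 rect [569.  283.3] [70.5 70.5] 69.47
top0 747 Z 0.0498 rect [570.7 280.8] [73.8 70.6] 70.11
side0 1464 Z 0.0498 rect [569.7 284.3] [72.6 72.9] 69.34
```

View pics/s2.png

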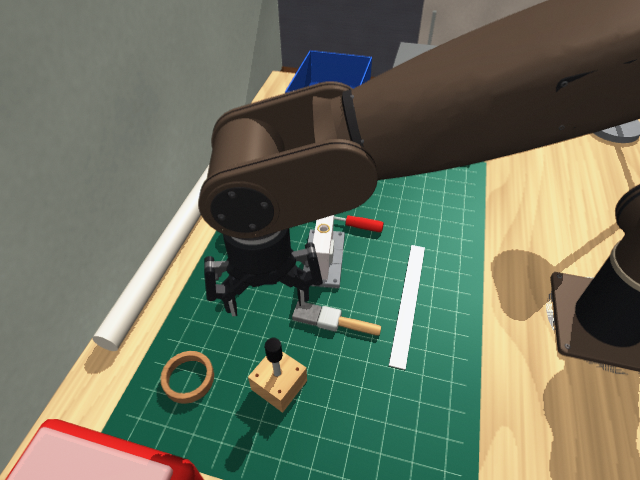

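View pics/w3.png

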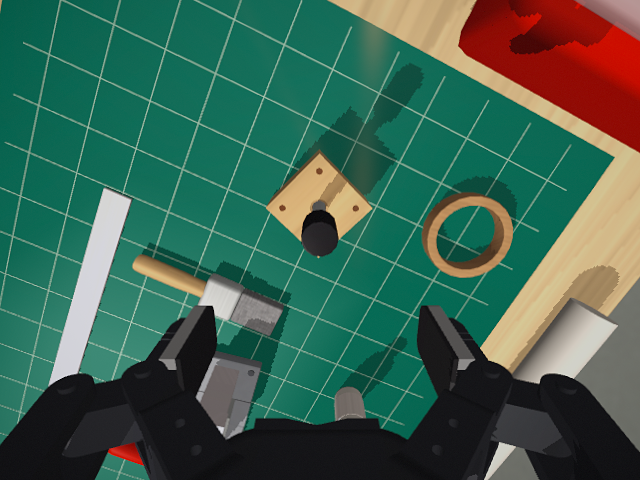

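Side view: head stands seated on the base (ring at 323,228); measured top at 97.9 mm, level. Wrist view: knob at (319,235) upright in the block. Grasp the knob and draw the rod.

```bash
python3 - <<'E'
from mw import *
q=down(np.radians(8.5)); x,y=.5694,.2835
r.move_pose([x,y,.335],q); r.line_to([x,y,.280],velocity=.1); r.wait(.3)
s=r.sense(); print(s["tool_pos"].round(4),s["ft_force"].round(1))
r.close_gripper(); r.wait(.2); s=r.sense(); print(s["grip_width"],s["tool_pos"].round(4),s["ft_force"].round(1),s["wrist_torque"].round(2))
r.line_to([x,y,.33],velocity=.08); r.line_to([x,y,.40],velocity=.15); r.wait(.2)
s=r.sense(); print(s["time"],s["grip_width"],s["tool_pos"].round(4),s["ft_force"].round(1),s["wrist_torque"].round(2))
r.move_pose([.566,-.015,.40],q); r.wait(.4)
s=r.sense(); print(s["time"],s["grip_width"],s["tool_pos"].round(4),s["ft_force"].round(1))
snap("side","s3"); snap("wrist","w4"); snap("top","t3")
a=cv2.imread("pics/s3.png")[130:290,240:400]; b=cv2.imread("pics/w4.png")[200:480,180:460]
cv2.imwrite("pics/c3.png",np.hstack([cv2.resize(a,(400,400),interpolation=2),cv2.resize(b,(400,400))]))
E
```

```text
[0.5696 0.2836 0.2807] [-0.1  0.8  0.5]
0.024627529789240217 [0.5695 0.2835 0.2802] [ 0.3 -0.9  0.3] [-0.01 -0.04 -0.03]
17.7083 0.024860655315762085 [0.5691 0.2834 0.398 ] [ 0.   1.2 -1.2] [ 0.03 -0.06  0.06]
19.25 0.024628336854188408 [ 0.5661 -0.0144  0.4   ] [ 0.6 -0.3 -1.9]
```

View pics/c3.png

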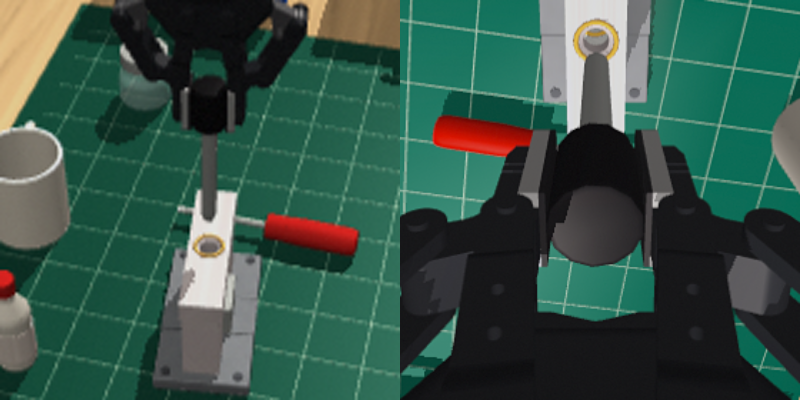

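Rod hangs straight in the jaws above the bar, tip just above the ring in the side crop (tip at about 323,216 px, ring 323,228). Fit the rod's axis from the depth points and compare with the bushing.

```bash
python3 - <<'E'
from mw import *
from scipy.optimize import least_squares
for t in("s3","w4"):
    c,im,d=load(t); P=cloud(c,d); m=(np.hypot(P[...,0]-.566,P[...,1]+.015)<.016)&(P[...,2]>.139)&(P[...,2]<.218)
    Q=P[m]; z0=.13
    def res(p):
        a=np.c_[Q[:,0]-p[0]-p[2]*(Q[:,2]-z0),Q[:,1]-p[1]-p[3]*(Q[:,2]-z0)]; return np.hypot(*a.T)-.006
    o=least_squares(res,[.566,-.018,0,0],loss="soft_l1",f_scale=.001)
    print(t,len(Q),"tip",(o.x[:2]*1000).round(1),"tilt deg",np.degrees(o.x[2:]).round(2),"rms",np.sqrt(np.mean(o.fun**2)).round(4),"zmin tip",np.nanmin(P[...,2][(np.hypot(P[...,0]-.566,P[...,1]+.015)<.014)&(P[...,2]>.11)]).round(4))
    hole(t,.098,(.566,-.015))
E
```

```text
s3 215 tip [567.1 -15.7] tilt deg [-0.23  0.02] rms 0.0008 zmin tip 0.1302
s3 ring 42 [323.2 227.9] [ 9. 12.] -> [566.7 -15.7  98. ]
w4 902 tip [565.7 -15.4] tilt deg [-0.19  0.29] rms 0.0002 zmin tip 0.1313
w4 ring 276 [316.8 228.6] [29.7 31.7] -> [565.3 -14.9  98. ]
```

Tip is within 0.5 mm of the bushing axis and upright within 0.3°. Thread it with force guard.

```bash
python3 - <<'E'
from mw import *
x,y=.5656,-.0147
r.line_to([x,y,.375],velocity=.1); r.wait(.2); f0=r.sense()["ft_force"]
for z in(.355,.32,.305,.287):
    hit=r.line_to([x,y,z],velocity=.04,until_force=8); s=r.sense()
    print(z,hit,s["tool_pos"].round(4),(s["ft_force"]-f0).round(1),s["wrist_torque"].round(2),round(s["time"],2),s["grip_width"].round(4))
    if hit: break
r.wait(.4); s=r.sense(); print(s["tool_pos"].round(4),(s["ft_force"]-f0).round(1))
for n,t in(("side","s4"),("wrist","w5")): snap(n,t)
for t in("s4","w5"):
    c,im,d=load(t); P=cloud(c,d); near=(np.hypot(P[...,0]-.566,P[...,1]+.015)<.013)
    m=(P[...,2]>.13)&(P[...,2]<.16)&near; print(t,"knob top",np.nanpercentile(P[...,2][m],98).round(4))
    rect(t,.09,.106,.098,(.566,-.015),.1)
a=cv2.imread("pics/s4.png")[150:290,250:390]; b=cv2.imread("pics/w5.png")[100:480,130:510]
cv2.imwrite("pics/c4.png",np.hstack([cv2.resize(a,(400,400),interpolation=2),cv2.resize(b,(400,400))]))
E
```

```text
Traceback (most recent call last):
AttributeError: 'float' object has no attribute 'round'
```

```bash
python3 - <<'E'
from mw import *
x,y=.5656,-.0147
f0=r.sense()["ft_force"]; print(r.sense()["tool_pos"].round(4),f0.round(1))
for z in(.345,.32,.305,.287):
    hit=r.line_to([x,y,z],velocity=.04,until_force=8); s=r.sense()
    print(z,hit,s["tool_pos"].round(4),(s["ft_force"]-f0).round(1),s["wrist_torque"].round(2),round(s["time"],2),round(s["grip_width"],4))
    if hit: break
r.wait(.4); s=r.sense(); print(s["tool_pos"].round(4),(s["ft_force"]-f0).round(1))
for n,t in(("side","s4"),("wrist","w5")): snap(n,t)
for t in("s4","w5"):
    c,im,d=load(t); P=cloud(c,d); near=(np.hypot(P[...,0]-.566,P[...,1]+.015)<.013)
    m=(P[...,2]>.13)&(P[...,2]<.16)&near; print(t,"knob top",np.nanpercentile(P[...,2][m],98).round(4))
    rect(t,.09,.106,.098,(.566,-.015),.1)
a=cv2.imread("pics/s4.png")[150:290,250:390]; b=cv2.imread("pics/w5.png")[100:480,130:510]
cv2.imwrite("pics/c4.png",np.hstack([cv2.resize(a,(400,400),interpolation=2),cv2.resize(b,(400,400))]))
E
```

```text
[ 0.5656 -0.0147  0.3549] [-0.   0.8 -1. ]
0.345 False [ 0.5655 -0.0147  0.3445] [-0.3 -1.1 -0.3] [ 0.   -0.03  0.01] 21.05 0.0248
0.32 False [ 0.5657 -0.0147  0.3201] [ 0.6 -1.  -0.1] [-0.02  0.04 -0.01] 21.82 0.0244
0.305 False [ 0.5655 -0.0147  0.3046] [ 0.1 -0.7 -0.3] [ 0.06 -0.02 -0.01] 22.35 0.0249
0.287 False [ 0.5656 -0.0147  0.2868] [-0.2 -1.6  0.1] [ 0.01  0.01 -0.01] 22.95 0.0247
[ 0.5656 -0.0147  0.2872] [ 0.  -1.2  0.1]
s4 knob top 0.1507
s4 480 Z 0.0982 rect [561.8  17.1] [34.5 75.7] 8.21
w5 knob top 0.1511
w5 9330 Z 0.098 rect [561.   16.3] [34.  67.5] 8.41
```

View pics/c4.png

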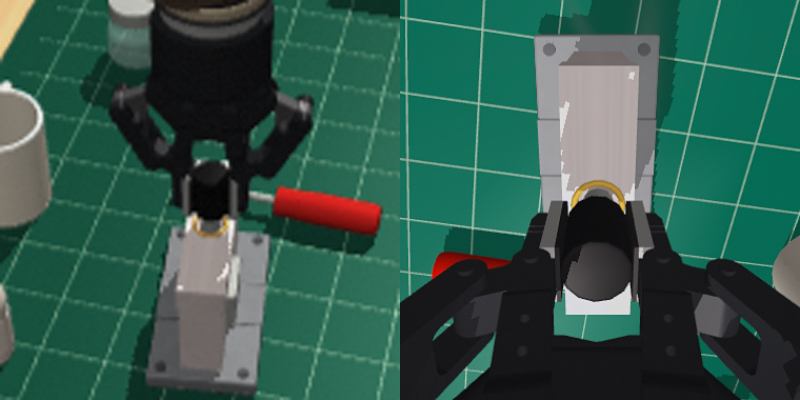

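The rod passes through the ring. The knob's top is at 149 to 151 mm, so its underside is about 15 to 17 mm above the head, which is still seated at 98 mm. Handing in.

```bash
python3 -c "
from h import *
job.finish_job(); print(r.sense()['time'])"
```

```text
the job is handed in; nothing more can be done
the job is handed in; nothing more can be done
```

The punch is together, and the job was handed in at about 23 s of the 69 s allowed, with the rod still gripped.

- **Head:** I gripped it over the middle of the bar and lowered it onto the pegs under a force guard. It stopped at the expected seated height. After I let go, its top measured 97.9 mm (98 expected) and was level. It still read about 98 mm after the rod went in.
- **Rod:** I drew it from the block by the knob and checked it before threading. The tip was within about 0.7 mm of the bushing axis and the rod was upright within about 0.3°. It went down through the head with no noticeable contact force. By height its tip is now about 17 mm above the table, well inside the base bushing. That part is hidden from the cameras, so I did not see it directly.
- **Knob:** its top reads 151 mm in the last images (149 mm expected from the arm's position), so its underside hangs about 15 to 17 mm above the head.

The three cameras disagreed by about 2 mm on absolute positions, so I relied on measurements within one picture, which agreed within 0.5 mm. One script stopped on a print error just as the rod entered the head bushing. The arm simply held there, and I carried on from that point. I did not separately measure the other things on the bench; nothing I viewed showed any of them moved.

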